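# Reseat the cross-threaded lid of the salt jar

### The job

The blue lid of the salt jar was screwed on without catching its thread and sits too high. Without taking it off the jar, turn it back (anticlockwise seen from above) until it drops into the thread, then screw it forward (clockwise) fully home, so that its grip bar points the same way as the black tick on the jar's shoulder, and let go.

Things in the scene. Friction and masses are not known exactly. Their poses are not given: they have to be found in the camera images.
- blue_lid: Blue plastic screw lid, 110 g, loose on the salt jar: round cap 64 mm wide, 23 mm high, 3 lugs inside. Origin: centre of its lower edge; z up, the turning axis; x along the grip bar to the end with the white patch. Origin's height in the jar's frame: 98 mm at the start (on top of the thread), 87.5 once dropped in, 85 fully home. Green and yellow lids on the other jars are shut: leave them.
- lid_bar (a point): Centre of the upright grip bar on the blue lid's flat top: 52 mm long (lid's x), 20 mm wide (lid's y), 28 mm high. The point is on the turning axis, halfway up the bar, 37 mm above the lid's lower edge and 14 mm above the cap's flat top.
- salt_jar: White square jar, 80 mm wide, in a 94 mm square steel holder fixed to the counter: it cannot move or turn. Origin: centre of the underside, z up. Flat shoulder at z = 85 mm; round threaded neck above it on the axis, under the lid. x points to the black tick. The thread has about 2.5 mm of vertical and 1.5 mm of sideways play and turns easily.
- jar_tick (a point): Black tick on the jar's shoulder, 35.5 mm from the axis along the jar's x. Lid's x from jar's x, anticlockwise positive: starts -14 to +26 degrees; drops in at +62 (within 9 either way) by its weight if free, else when lowered; turned clockwise it sinks the last 2.5 mm in some 55 degrees, is home at 0 and meets a hard stop at about -3.
Things that resemble listed ones, but are neither listed nor needed, are in the scene too. What is meant by the blue_lid is not red, and is the larger of those in its own colour. What is shaped like the salt_jar but brown is not meant.

How it is judged:
By the outcome, as a careful person would: the job done as asked, in the order asked, and still so for the second after the job is handed in, with the robot touching nothing.
It also fails if it takes over 38 s, if anything falls off the work surface, if the arm or the gripper's body presses on something with over 40 N, if the wrist force passes 120 N, or if a joint passes its speed limit or range.

### The arm

A 7-joint arm with a two-finger parallel gripper is mounted at the origin on the work surface. World frame = base frame: x ahead of the robot, y to its left, z up, the work surface at z = 0. Lengths are in m, angles in rad, forces in N, time in s.
With the tool pointing down it reaches from about 0.425 to 0.875 m from the base axis. Payload 4.7 kg.
Tool frame: the origin (TCP) lies midway between the tips of the shut fingers; the grasp point (between the pads) lies 19 mm behind it (env.pinch_z is the distance from the TCP to the grasp point, in m); z points along the fingers, y is the line along which they close (so a half turn about z gives the same grasp; the last joint's range is limited). The gripper opens to 85 mm and grips with 20 to 120 N. Pads are 22 mm wide; open, the fingers measure 114 mm over their backs; the gripper's body (76 mm by 85 mm) begins 54 mm behind the grasp point. The pads swing forward as they close: fully open they stand 13 mm farther back than shut.
Start: joints at [-1.122, 0.321, -0.07, 1.45, 0.023, 1.371, -0.057], TCP at [0.274, 0.59, 0.231] pointing down, gripper open.
Joint ranges: [-2.86, 2.86], [-0.3, 2.09], [-1.38, 1.24], [0.06, 2.45], [-1.56, 4.7], [0.09, 2.05], [-2.69, 2.69]. Speed limits (rad/s): [2.57, 2.57, 3.14, 3.14, 3.14, 3.14, 3.14].

### API

Orientations are given as a unit quaternion [w, x, y, z].
In Python, from workcell import env gives the robot as it stands. The module is installed in compiled form; this text tells all that it offers. Calls block until the motion is done:
- env.goto(position, orientation): joint-space move of the TCP to a pose.
- env.servo_line(position, orientation=None, max_speed=0.15): straight line of the TCP; orientation=None keeps the orientation; max_speed is the mean speed in m/s.
- env.move_joints(angles): joint-space move.
- env.set_gripper(opening, squeeze=None): finger opening in m; squeeze is the grip in N (None keeps the last); returns when the fingers have stopped.
- env.pause(seconds).
- env.ik(position, orientation): joint angles nearest the present ones, or None.
- env.get_state(): the state.
- env.capture(name): name is "scene" or "top" or "wrist"; returns a dict with "color" (480x640x3 uint8, red, green, blue), "fx", "fy", "cx", "cy" (pixels), "dist_coeffs" ([k1, k2, p1, p2, k3] as OpenCV has them; the pictures are not rectified), "rvec" (rotation vector, rad) and "tvec" (3), from world to camera coordinates, as OpenCV has them; the wrist camera has in their place "hand_eye" (4x4, takes a point from camera to tool coordinates, whose origin is the TCP and whose axes are the flange's). Camera axes: x right, y down, z forward; pixel columns grow to the right and rows downward; lengths in m; the calibration is good to about 2 mm. A picture is of the moment at which its call begins: read the wrist's pose just before it. There is no depth.
A pose or a line that the arm cannot do raises env.Unreachable and nothing moves.
- env.close_job(): hands the job in; it is judged then, once.
The state is a dict: "clock": time; "qpos": joint angles; "dq": joint speeds; "tau": joint torques, N m; "ee_pos": TCP position; "orientation": TCP orientation; "contact_force": force on the tool from outside, world axes, zero at the start; "torque": the same for the moment, N m; "width": finger opening in m; "grip_force": force on a finger pad.
Only numpy, scipy, OpenCV 4.12 (cv2) and the standard library are available. Lean on these libraries where they do the work, as an engineer would, in place of code of your own. Each camera call takes 0.05 s, during which the arm holds its last target. There are 200 camera calls.

## Working session

There is one attempt and no reset: what is moved stays moved. The work goes in short steps, each a Python script; the robot and the scene stay as the last script left them, time stands still between calls to the robot, and variables do not carry over. Pictures are saved under pics/ and viewed, at most 10 in all, crops included, and the job is handed in when it is done.

```bash
mkdir -p pics
cat > h.py <<'E'
import numpy as np, cv2
from scipy.spatial.transform import Rotation as R
from workcell import env
def q2R(q): return R.from_quat([q[1],q[2],q[3],q[0]])
def cap(name,fn=None):
    s=env.get_state(); c=env.capture(name)
    K=np.array([[c['fx'],0,c['cx']],[0,c['fy'],c['cy']],[0,0,1.]]); c['K']=K; c['D']=np.array(c['dist_coeffs'])
    if 'hand_eye' in c:
        T=np.eye(4); T[:3,:3]=q2R(s['orientation']).as_matrix(); T[:3,3]=s['ee_pos']; T=T@np.array(c['hand_eye'])
    else:
        T=np.eye(4); M=cv2.Rodrigues(np.array(c['rvec'],float))[0]; T[:3,:3]=M.T; T[:3,3]=-M.T@np.array(c['tvec'],float).ravel()
    c['T']=T
    if fn: cv2.imwrite(fn,c['color'][:,:,::-1])
    return c
def ray(c,uv):
    p=cv2.undistortPoints(np.array([[uv]],float),c['K'],c['D'])[0,0]
    d=c['T'][:3,:3]@[p[0],p[1],1]; return c['T'][:3,3],d/np.linalg.norm(d)
def onz(c,uv,z):
    o,d=ray(c,uv); return o+d*(z-o[2])/d[2]
def cross(rays):
    A=sum(np.eye(3)-np.outer(d,d) for o,d in rays); b=sum((np.eye(3)-np.outer(d,d))@o for o,d in rays)
    return np.linalg.solve(A,b)
def proj(c,P):
    Ti=np.linalg.inv(c['T']); return cv2.projectPoints(np.atleast_2d(P).astype(float),cv2.Rodrigues(Ti[:3,:3])[0],Ti[:3,3],c['K'],c['D'])[0][:,0]
E
python3 - <<'E'
from h import *
a=cap('scene','pics/scene.png');b=cap('top','pics/top.png')
s=env.get_state();print(s)
for c in(a,b):print(c['T'].round(3),c['fx'])
E
```

```text
{'clock': 0.1, 'qpos': array([-1.1219291 ,  0.32174289, -0.07011739,  1.45153039,  0.02259732,
        1.37083402, -0.05688845]), 'dq': array([-0.00021079, -0.00089274, -0.00042203, -0.00368575, -0.00083368,
       -0.00020392,  0.00156742]), 'tau': array([ 2.64686696e-04, -4.94881868e+01, -3.83786950e-01, -3.15210092e+01,
        1.29308974e-02,  7.44669145e-03,  3.65636140e-05]), 'ee_pos': array([0.27360029, 0.58907943, 0.23034838]), 'orientation': array([-1.46371494e-04,  2.15641602e-01,  9.76472198e-01, -8.51105490e-04]), 'contact_force': array([-0.3054313 , -0.52715511, -0.19182577]), 'torque': array([-0.02377329,  0.03166427,  0.0682387 ]), 'grip_force': 0.0, 'width': 0.08543189806068077}
[[-0.816  0.456 -0.355  0.859]
 [ 0.578  0.638 -0.51   0.54 ]
 [-0.006 -0.621 -0.784  0.836]
 [ 0.     0.     0.     1.   ]] 528.1581388845431
[[ 0.024 -0.993  0.118  0.413]
 [-1.    -0.023  0.009  0.056]
 [-0.006 -0.118 -0.993  0.906]
 [ 0.     0.     0.     1.   ]] 433.0637684002657
```

View pics/scene.png

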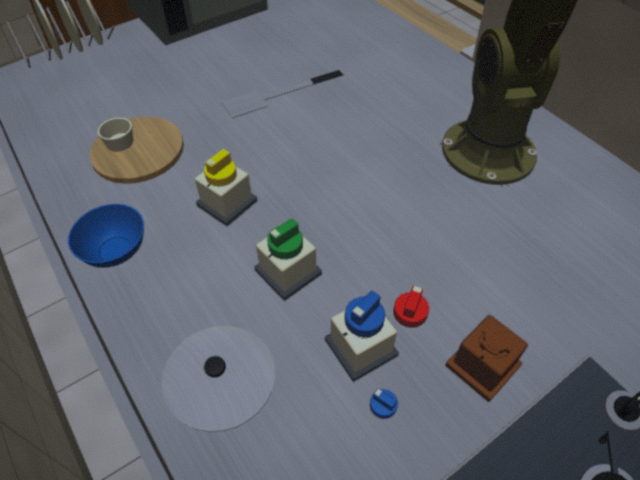

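View pics/top.png

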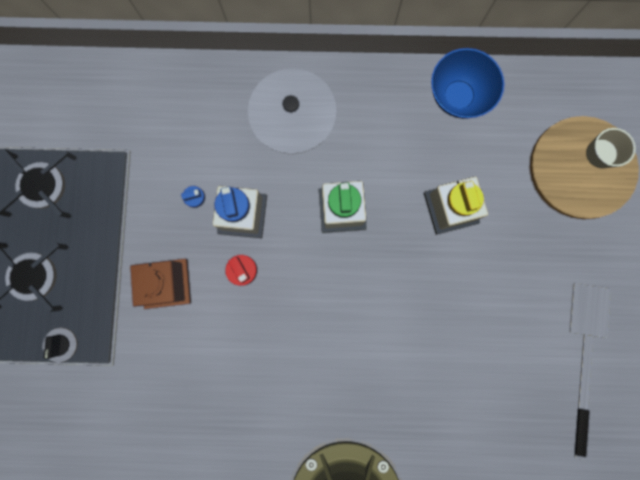

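The blue things are the lid on the white jar (scene 366,315 / top 232,204), a small loose lid (384,403 / 193,197) and a bowl (107,235 / 467,83). The one on the white jar is the larger lid and sits on salt_jar. The red lid (411,308) and the brown jar (490,355) are decoys. I'll confirm this with a crop.

Run:
```python
from h import *
a=cv2.imread('pics/scene.png')[270:430,310:430];b=cv2.imread('pics/top.png')[170:250,170:280]
a=cv2.resize(a,None,fx=3.5,fy=3.5,interpolation=cv2.INTER_CUBIC);b=cv2.resize(b,None,fx=3.4,fy=3.4,interpolation=cv2.INTER_CUBIC)
o=np.zeros((570,800,3),np.uint8);o[:a.shape[0],:a.shape[1]]=a;o[:b.shape[0],425:425+b.shape[1]]=b
cv2.imwrite('pics/crop.png',o)
c=cap('scene');d=cap('top')
print('bar top',cross([ray(c,(366,305)),ray(d,(232,204))]))
for z in(.12,.125,.13,.135):print(z,onz(c,(366,317),z),onz(d,(232,204),z))
```

```text
bar top [0.55687966 0.22276666 0.13340334]
0.12 [0.5642825  0.23431543 0.12      ] [0.55975944 0.22531276 0.12      ]
0.125 [0.56633772 0.23645202 0.125     ] [0.55882308 0.22423468 0.125     ]
0.13 [0.56839293 0.23858861 0.13      ] [0.55788673 0.2231566  0.13      ]
0.135 [0.57044814 0.2407252  0.135     ] [0.55695038 0.22207853 0.135     ]
```

View pics/crop.png

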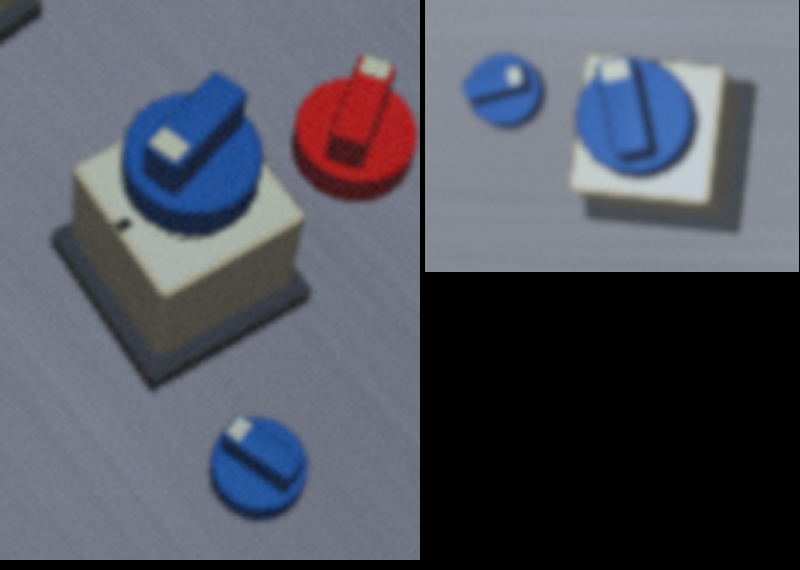

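Confirmed: the larger blue lid sits on the white jar, which has its black tick at scene (345,334). The white patch is at scene (358,312) / top (226,191). Next I'll triangulate and look from above with the wrist camera.

Run:
```python
from h import *
c=cap('scene');d=cap('top')
X=lambda u,v:(310+u/3.5,270+v/3.5); Y=lambda u,v:(170+(u-425)/3.4,170+v/3.4)
P={}
for n,p,q in [('patch',(168,146),(615,70)),('barend',(228,88),(638,152)),('cornA',(302,217),(708,202)),('cornB',(76,168),(587,57)),('cornC',(165,293),(572,188))]:
    P[n]=cross([ray(c,X(*p)),ray(d,Y(*q))]);print(n,P[n].round(4))
print('tick',onz(c,X(123,224),.09))
cap4=[onz(d,Y(*q),.09) for q in[(587,57),(720,68),(708,202),(572,188)]];print(np.round(cap4,3),np.mean(cap4,0))
w=cap('wrist');print(w['fx'],np.array(env.capture('wrist')['hand_eye']).round(3))
# yaw: tool y perpendicular to bar
v=(P['patch']-P['barend'])[:2];phi=np.arctan2(v[1],v[0]);print('bar az',np.degrees(phi))
for t in (0,180):
  for a in(0,30,60,90):
    g=phi+np.radians(a+t); Rm=np.array([[np.cos(g),np.sin(g),0],[np.sin(g),-np.cos(g),0],[0,0,-1]]).T
    q=R.from_matrix(Rm).as_quat()
    k=env.ik([.558,.224,.13],[q[3],q[0],q[1],q[2]]);print(t,a,None if k is None else np.round(k,2))
```

```text
patch [0.5791 0.2315 0.1465]
barend [0.5364 0.2194 0.1389]
cornA [0.5105 0.2222 0.0056]
cornB [0.6021 0.2324 0.1495]
cornC [0.5569 0.2615 0.0289]
tick [0.59817279 0.22673843 0.09      ]
[[0.598 0.261 0.09 ]
 [0.594 0.185 0.09 ]
 [0.517 0.189 0.09 ]
 [0.523 0.266 0.09 ]] [0.55821021 0.22527089 0.09      ]
381.37485038908244 [[-0.001 -0.953 -0.303  0.076]
 [ 1.    -0.001 -0.    -0.   ]
 [ 0.    -0.303  0.953 -0.143]
 [ 0.     0.     0.     1.   ]]
bar az 15.781713296913894
0 0 [-0.78  0.3   0.43  1.72 -0.13  1.15 -1.62]
0 30 [-0.75  0.3   0.38  1.72 -0.12  1.15 -1.1 ]
0 60 [-0.73  0.29  0.36  1.72 -0.11  1.15 -0.59]
0 90 [-0.67  0.29  0.29  1.71 -0.09  1.15 -0.08]
180 0 [-0.55  0.29  0.15  1.71 -0.05  1.15  1.46]
180 30 [-0.5   0.28  0.09  1.71 -0.03  1.15  1.97]
180 60 [-0.46  0.29  0.04  1.7  -0.01  1.15  2.48]
180 90 [ 0.47  0.57 -1.18  1.67  0.54  1.28  2.6 ]
```

```bash
cat >> h.py <<'E'
def ori(deg):
    g=np.radians(deg); q=R.from_matrix(np.array([[np.cos(g),np.sin(g),0],[np.sin(g),-np.cos(g),0],[0,0,-1]]).T).as_quat()
    return [q[3],q[0],q[1],q[2]]
E
python3 - <<'E'
from h import *
import pickle
env.goto([.558,.26,.26],ori(13)); a=cap('wrist','pics/w1.png')
env.servo_line([.558,.19,.26],max_speed=.2); b=cap('wrist','pics/w2.png')
pickle.dump((a,b),open('w.pkl','wb'))
cv2.imwrite('pics/w12.png',np.hstack([cv2.resize(x['color'][:,:,::-1],(400,300)) for x in(a,b)]))
s=env.get_state();print(s['clock'],s['ee_pos'],s['qpos'].round(2))
E
```

```text
2.6 [0.55770105 0.19127889 0.26003139] [-0.77  0.19  0.46  1.58 -0.08  1.39 -1.65]
```

View pics/w1.png

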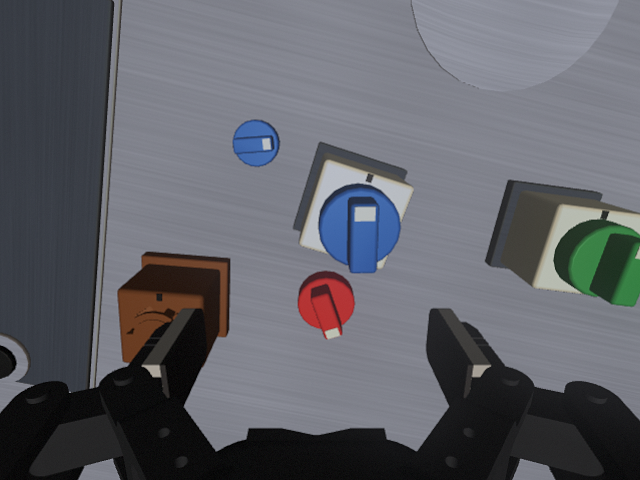

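View pics/w2.png

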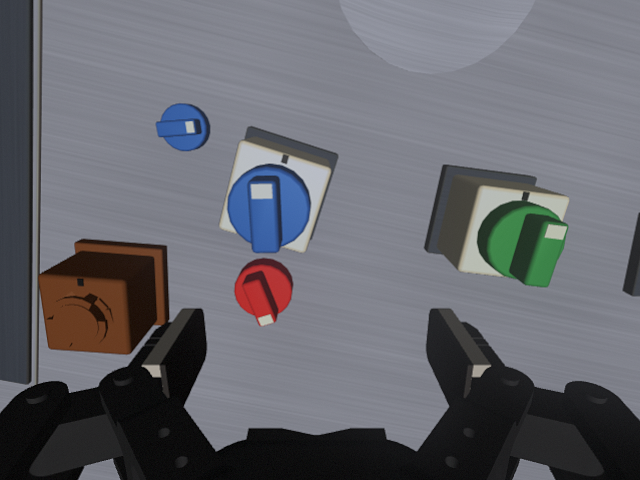

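w1 shows the lid cap at about (360,225), patch (365,214), tick (370,178) and shoulder corners (325,160) and (413,187). In w2 the patch is at (261,191), the tick at (285,159) and the corners at (241,140), (331,166), (220,229). Triangulating those.

Run:
```python
from h import *
import pickle
a,b=pickle.load(open('w.pkl','rb'))
def cen(c,uv,f,r=14):
    u,v=uv;g=c['color'][v-r:v+r,u-r:u+r].astype(int);m=f(g).astype(np.uint8)
    n,l,s,ce=cv2.connectedComponentsWithStats(m);i=1+np.argmin(np.hypot(*(ce[1:]-r).T)-s[1:,4]*.05) ;return ce[i]+[u-r,v-r],s[i,4]
wh=lambda g:g.min(2)>140
bk=lambda g:g.max(2)<100
pts={}
for n,p,q,f in[('patch',(365,214),(261,191),wh),('tick',(370,178),(285,159),bk)]:
    r=[cen(a,p,f),cen(b,q,f)];print(n,r);pts[n]=cross([ray(a,r[0][0]),ray(b,r[1][0])])
for n,p,q in[('cL',(325,160),(241,140)),('cR',(413,187),(331,166))]: pts[n]=cross([ray(a,p),ray(b,q)])
# cap blue blob (ellipse upper/side extents of flat top) : use convex fit of cap outline
for n,c,uv,z in [('a',a,(360,225),.125),('b',b,(269,206),.125)]:
    h=cv2.cvtColor(c['color'],cv2.COLOR_RGB2HSV);m=cv2.inRange(h,(105,120,40),(125,255,255))
    n_,l,s,ce=cv2.connectedComponentsWithStats(m);i=l[uv[1],uv[0]];x,y,w,hh,ar=s[i];print(n,s[i],ce[i])
    mm=(l==i).astype(np.uint8);pp=max(cv2.findContours(mm,0,1)[0],key=cv2.contourArea)[:,0]
    g=c['color'].astype(int).sum(2)
    # widest row = cap diameter
    rows=[(np.ptp(np.where(mm[v])[0]),v,np.where(mm[v])[0].mean()) for v in range(y,y+hh)];print(max(rows))
for n in pts:print(n,pts[n].round(4))
e=pts['cR']-pts['cL'];print('edge az+90',np.degrees(np.arctan2(e[1],e[0]))+90,np.linalg.norm(e))
# bar axis at top-plane z from patch
for nm,c,L in[('a',a,[(350,248),(377,248),(351,198),(376,197)]),('b',b,[(250,225),(280,225),(250,178),(274,177)])]:
    for z in (.149,.145):
        W=[onz(c,p,z) for p in L];print(nm,z,np.round(W,4)[:,:2].tolist(),np.mean(W,0).round(4))
# shoulder 3 corners w2
W=[onz(b,p,pts['tick'][2]) for p in[(241,140),(331,166),(305,252),(220,229)]];print(np.round(W,4),np.mean(W,0))
o=cv2.resize(b['color'][120:270,200:350,::-1],(560,560),interpolation=cv2.INTER_CUBIC);cv2.imwrite('pics/z.png',o)
```

```text
patch [(array([364.79020979, 213.46153846]), np.int32(286)), (array([261.16129032, 190.91935484]), np.int32(310))]
tick [(array([372.15283843, 168.0349345 ]), np.int32(229)), (array([284.56410256, 158.51282051]), np.int32(39))]
a [ 319  187   81   86 4597] [359.07765934 229.80400261]
(np.int64(80), 230, np.float64(359.26582278481015))
b [ 228  165   82   88 4824] [268.59577114 209.64572968]
(np.int64(81), 210, np.float64(268.25))
patch [0.5813 0.2321 0.1511]
tick [0.6028 0.225  0.0923]
cL [0.6035 0.2634 0.0783]
cR [0.5996 0.1864 0.0838]
edge az+90 -2.9009488352029393 0.0773106619530818
a 0.149 [[0.5545, 0.2353], [0.5588, 0.2168], [0.5892, 0.2436], [0.5937, 0.2274]] [0.574  0.2308 0.149 ]
a 0.145 [[0.5533, 0.2346], [0.5576, 0.2158], [0.5885, 0.2431], [0.593, 0.2266]] [0.5731 0.23   0.145 ]
b 0.149 [[0.5557, 0.2355], [0.5604, 0.2153], [0.5877, 0.2411], [0.5919, 0.2257]] [0.5739 0.2294 0.149 ]
b 0.145 [[0.5545, 0.236], [0.5592, 0.2155], [0.5869, 0.2417], [0.5912, 0.226]] [0.573  0.2298 0.145 ]
[[0.6052 0.2609 0.0923]
 [0.6014 0.1869 0.0923]
 [0.525  0.1915 0.0923]
 [0.529  0.2661 0.0923]] [0.56516384 0.22634589 0.09234306]
```

View pics/z.png

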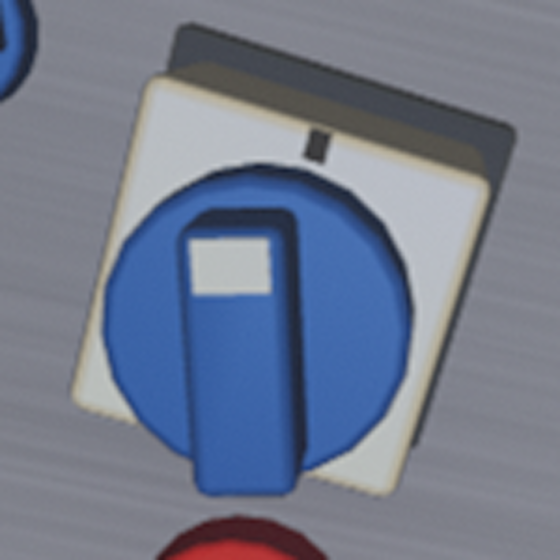

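Run:
```python
from h import *
import pickle
a,b=pickle.load(open('w.pkl','rb'))
A=[(349.5,271.5),(377,271.5),(350,203),(376,202)];B=[(252.8,251.3),(279.6,251.3),(249,182.1),(275.5,181.1)]
Q=np.array([cross([ray(a,p),ray(b,q)]) for p,q in zip(A,B)]);print(Q.round(4),Q.mean(0))
for c,L in((a,A),(b,B)):
    W=np.array([onz(c,p,.151) for p in L]);v=(W[2]+W[3]-W[0]-W[1]);print(W.mean(0),np.degrees(np.arctan2(v[1],v[0])),np.linalg.norm(v)/2)
t=cross([ray(a,(369.5,178)),ray(b,(284.6,158.5))]);print('tick',t)
for z in(.085,.088):
    W=np.array([onz(b,p,z) for p in[(241,140),(331,166),(305,252.5),(220,229)]]);m=W.mean(0);v=W[0]+W[1]-W[2]-W[3];T=onz(b,(284.6,158.5),z)
    print(m,np.degrees(np.arctan2(v[1],v[0])),np.linalg.norm(v)/2,'tick',T,np.degrees(np.arctan2(*(T-m)[[1,0]])))
print(env.pinch_z)
```

```text
[[0.536  0.2305 0.146 ]
 [0.5415 0.2118 0.1488]
 [0.5838 0.2424 0.1414]
 [0.5885 0.2248 0.1409]] [0.56245399 0.22737718 0.14429013]
[0.56428217 0.22861051 0.151     ] 15.461424809975865 0.050018265493362364
[0.56376971 0.22675057 0.151     ] 13.764643407143883 0.04887067116309262
tick [0.59824747 0.22474576 0.08821941]
[0.56341641 0.22678423 0.085     ] -3.6124089369727344 0.078497415191095 tick [0.5980283  0.22492935 0.085     ] -3.067587243898791
[0.56408464 0.22659506 0.088     ] -3.612408936972737 0.07775714434236353 tick [0.59837011 0.22475767 0.088     ] -3.067587243898867
0.0187
```

```bash
cat >> h.py <<'E'
AX=np.array([.5637,.2270]); JAZ=-3.3
def st(tag):
    s=env.get_state();m=q2R(s['orientation']).as_matrix()
    print(tag,round(s['clock'],2),s['ee_pos'].round(4),'rel',round(np.degrees(np.arctan2(m[1,0],m[0,0]))-JAZ,1),'F',s['contact_force'].round(1),'Mz',round(s['torque'][2],2),'w',round(s['width'],4),'g',round(s['grip_force'],1),flush=True);return s
def turn(a0,a1,z0,z1,step=8):
    n=int(np.ceil(abs(a1-a0)/step))
    for i in range(1,n+1):
        f=i/n; env.servo_line([*AX,z0+(z1-z0)*f],ori(a0+(a1-a0)*f+JAZ),max_speed=.1)
E
python3 - <<'E'
from h import *
env.goto([*AX,.19],ori(14.6)); st('above')
env.servo_line([*AX,.128],max_speed=.1); st('down')
env.set_gripper(.015,40); st('grip')
turn(18,62,.128,.128); st('62')
E
```

```text
above 3.02 [0.5629 0.2278 0.1894] rel 18.0 F [0.2 0.5 1. ] Mz -0.0 w 0.0856 g 0.0
down 3.78 [0.5643 0.227  0.1288] rel 17.9 F [-0.1  0.1  0.6] Mz -0.03 w 0.0852 g 0.0
grip 4.39 [0.5638 0.2271 0.1283] rel 17.9 F [-0.7  0.2  2. ] Mz -0.0 w 0.0188 g 42.7
62 6.05 [0.5637 0.2272 0.128 ] rel 61.7 F [0.3 0.5 2.8] Mz -0.03 w 0.019 g 42.9
```

Run:
```python
from h import *
for dz in (.003,.006,.009,.0105,.012):
    env.servo_line([*AX,.128-dz],max_speed=.03)
    env.pause(.1); s=st(dz)
    if abs(s['contact_force'][2])>15: break
```

```text
0.003 6.4 [0.563  0.2278 0.1244] rel 61.9 F [-0.2  2.1 -1.1] Mz -0.01 w 0.0192 g 42.7
0.006 6.75 [0.563  0.2278 0.1212] rel 62.0 F [ 0.   4.8 -4.5] Mz -0.01 w 0.0193 g 42.2
0.009 7.1 [0.5632 0.2277 0.1186] rel 62.0 F [-0.8  5.1 -1.6] Mz -0.04 w 0.0189 g 42.5
0.0105 7.45 [0.5633 0.2279 0.1178] rel 62.0 F [-2.2  5.1  0.4] Mz -0.05 w 0.019 g 42.8
0.012 7.8 [0.5633 0.2279 0.1177] rel 62.0 F [-5.1  3.6  7.6] Mz -0.01 w 0.0192 g 43.8
```

```bash
sed -i 's/^AX=.*; JAZ/AX=np.array([.5631,.2281]); JAZ/' h.py
python3 - <<'E'
from h import *
z=.1172
L=[62,50,38,26,14,6,0]
for a,b in zip(L,L[1:]):
    z1=max(.1145,.1172-.0027*(62-b)/56); turn(a,b,z,z1,12); z=z1; s=st(b)
    if abs(s['torque'][2])>1.5: break
E
```

```text
50 8.16 [0.5638 0.2277 0.1175] rel 50.1 F [-0.3  2.2  5.8] Mz -0.09 w 0.0192 g 43.4
38 8.52 [0.5641 0.2274 0.1169] rel 38.1 F [-0.2  1.6  5.1] Mz -0.15 w 0.0189 g 43.4
26 8.88 [0.564  0.2271 0.1161] rel 26.2 F [-0.8  0.3  5. ] Mz -0.17 w 0.0193 g 43.4
14 9.23 [0.564  0.2267 0.1154] rel 14.2 F [-1.1  0.2  4. ] Mz -0.1 w 0.0192 g 43.4
6 9.53 [0.5644 0.2268 0.1153] rel 6.2 F [0.5 0.5 5.7] Mz -0.07 w 0.019 g 43.4
0 9.78 [0.5644 0.2267 0.1153] rel 0.3 F [0.4 0.7 5.8] Mz -0.03 w 0.0188 g 43.5
```

Run:
```python
from h import *
import pickle
env.set_gripper(.085); st('open')
env.servo_line([*AX,.19],max_speed=.15)
env.servo_line([.558,.23,.25],max_speed=.2); a=cap('wrist','pics/w3.png');st('up')
env.servo_line([.558,.19,.25],max_speed=.2); b=cap('wrist','pics/w4.png')
pickle.dump((a,b),open('v.pkl','wb'))
f=lambda c,p:cv2.resize(c['color'][p[1]-75:p[1]+75,p[0]-65:p[0]+65,::-1],(390,450),interpolation=cv2.INTER_CUBIC)
P=[proj(c,[*AX,.12])[0].astype(int) for c in(a,b)];print(P)
cv2.imwrite('pics/z2.png',np.hstack([f(a,P[0]),f(b,P[1])]))
```

```text
open 10.43 [0.563  0.2281 0.1144] rel 0.0 F [ 0.7 -0.1 -0.2] Mz 0.03 w 0.085 g 0.0
up 11.58 [0.5573 0.2298 0.2485] rel 0.0 F [-0.9  0.4 -0.8] Mz 0.02 w 0.0847 g 0.0
[array([317, 221]), array([260, 225])]
```

View pics/z2.png

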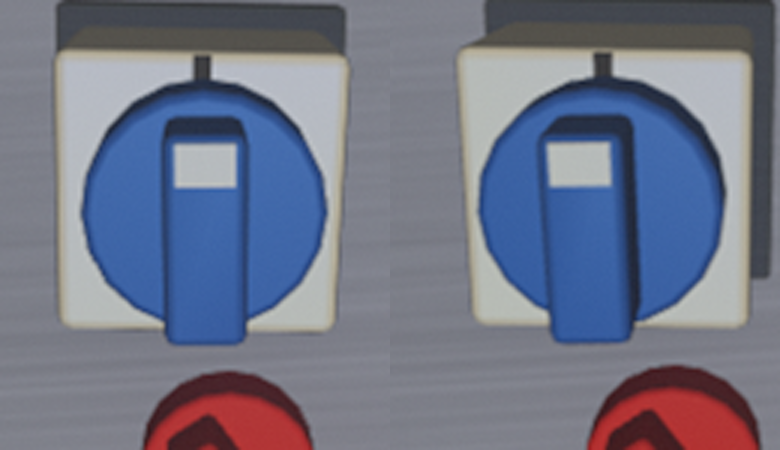

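The lid has sunk: its bar lies along the tick (crop 202,66) and the cap is close to the shoulder. A quick numeric check of angle and height follows.

Run:
```python
from h import *
import pickle
a,b=pickle.load(open('v.pkl','rb'))
fa=lambda u,v:(317-65+u/3,221-75+v/3); fb=lambda u,v:(260-65+(u-390)/3,225-75+v/3)
az=lambda v:np.degrees(np.arctan2(v[1],v[0]))
for c,f,bar,sh in((a,fa,[(165,138),(246,138),(246,342),(168,342)],[(57,52),(348,58),(334,330),(62,326)]),(b,fb,[(541,137),(622,134),(632,340),(553,341)],[(458,48),(751,52),(748,325),(473,324)])):
    W=np.array([onz(c,f(*p),.136) for p in bar]);S=np.array([onz(c,f(*p),.086) for p in sh])
    print('bar',W.mean(0).round(4),az(W[0]+W[1]-W[2]-W[3]),'jar',S.mean(0).round(4),az(S[0]+S[1]-S[2]-S[3]))
print('patch',cross([ray(a,fa(205,165)),ray(b,fb(579,164))]),'was .1511')
```

```text
bar [0.5637 0.2256 0.136 ] -2.708212651427727 jar [0.5628 0.2267 0.086 ] -4.133169443798498
bar [0.5638 0.2255 0.136 ] -3.0801625241122403 jar [0.5631 0.2268 0.086 ] -4.518039057803708
patch [0.58276092 0.22490203 0.13924461] was .1511
```

```bash
python3 -c "
from workcell import env
print(env.close_job())"
```

```text
the job is handed in; nothing more can be done
None
```

The blue lid dropped into its thread, was screwed fully home and released. Its bar points at the tick to within about 1.5° by the camera, it sits about 12 mm lower than at the start, and the job was handed in at about 12 s.

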